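Release a pinned sample carrier

ROBOT

A 6-joint arm with a two-finger parallel gripper is mounted at the origin on a cart in front of the work surface, level with it; the furniture and walls round the work are solid. World frame = base frame: x ahead of the robot, y to its left, z up, the work surface at z = 0. Lengths are in m, angles in rad, forces in N, time in s.
With the tool pointing down it reaches from about 0.3 to 0.775 m from the base axis. Payload 14.6 kg.
Tool frame: the origin (TCP) lies at the very end of the fingers, on their centre line; the grasp point (between the pads) lies ctrl.grasp_offset behind it (ctrl.grasp_offset is the distance from the TCP to the grasp point, in m); z points along the fingers, y is the line along which they close (so a half turn about z gives the same grasp; the last joint's range is limited). The gripper opens to 85 mm and grips with 20 to 120 N. Pads are 22 mm wide; open, the fingers measure 114 mm over their backs; the gripper's body (76 mm by 85 mm) begins 54 mm behind the grasp point. The pads swing forward as they close: fully open they stand 13 mm farther back than shut.
Start: joints at [-1.4, 0.3, 1.521, -0, 1.321, -0.067], TCP at [0.13, -0.535, 0.231] pointing down, gripper open.
Joint ranges: [-3.03, 3.03], [-0.79, 2.21], [0.23, 2.52], [-1.04, 4.18], [0, 3.07], [-2.55, 2.55]. Speed limits (rad/s): [2.22, 2.22, 2.57, 3.14, 3.14, 3.14].

INTERFACE

Orientations are given as a unit quaternion [x, y, z, w].
In Python, from station import ctrl, imaging gives the robot as it stands (ctrl), with the cameras (imaging).
- The arm moves only by the shell command python3 nudge.py 'ROWS' [OPENING] [FORCE]. ROWS is rows parted by semicolons, their numbers by spaces, 1 to 12 of them, each of 6 numbers: dx, dy, dz in m, then a rotation vector rx, ry, rz in rad; each row is the pose to reach, as a shift and turn from the pose commanded when the command began, along the tool's axes at that moment; what a row does not reach only later rows make up. A row lasts 1/10 s, in which the tool goes at most 0.05 m and 0.15 rad, less where a joint would pass 70% of its speed; a pose out of reach is approached as far as the arm can. OPENING is the opening from 0.0 (shut) to 1.0 (fully open), set as the command begins (- or left out keeps the last). The fingers move at their own pace and stop on an object; FORCE is the grip in N (left out, the last holds). Time passes only in rows, so rows that do not move let the fingers close. It prints the time, the measured TCP pose, the force, the opening and the grip force at its end.
- ctrl.sense(): the state, without advancing time (a new reading comes with each control period).
- imaging.capture(name): name is "scene" or "top" or "wrist"; returns the picture (384x512x3 uint8, blue, green, red); there is no depth.
- imaging.get_calibration(name): a dict with "mtx" (3x3 intrinsics, pixels), "world_from_camera" (4x4, takes a point from camera to world coordinates). Camera axes: x right, y up, looking along -z (the intrinsics and any distortion apply to the point x, -y, -z); pixel columns grow to the right and rows downward; lengths in m; the calibration is good to about 2 mm. A picture is of the moment at which its call begins: read the wrist's pose just before it. get_calibration takes no time and is no camera call; for the wrist camera it gives the pose at the moment of the call.
- ctrl.hand_in(): hands the job in; it is judged then, once.
The state is a dict: "time": time; "joint_positions": joint angles; "qd": joint speeds; "tau": joint torques, N m; "ee_pos": TCP position; "tool_rot": TCP orientation; "contact_force": force on the tool from outside, world axes, zero at the start; "torque": the same for the moment, N m; "width": opening from 0.0 (shut) to 1.0 (fully open); "grasp_force": force on a finger pad.
Only numpy, scipy, OpenCV 4.12 (cv2) and the standard library are available. Lean on these libraries where they do the work, as an engineer would, in place of code of your own. Each camera call takes 0.05 s, during which the arm holds its last target. There are 200 camera calls.

TASK

Pull the sprung black T-knob of the leaning index plunger fully out, twist it clockwise to its stop so that it stays latched out by itself, and let go of it. Then draw the white sample carrier out through the open front of its dock, lay it flat and centred on the dark rubber mat, long side along the mat's long side, and let go; set it down rather than drop it. Leave the plunger latched out and the bottle behind the dock and the timer where they are.

Things in the scene. Friction and masses are not known exactly. Their poses are not given: they have to be found in the camera images.
- dock: Fixed aluminium dock, 145 x 112 mm, right of the centrifuge. Origin on the work surface, z up; the carrier leaves along its -x (open front). Floor at z 12 mm, x -85 to +60; low side rails to z 25; at x -4 to +50 a bridge 36 mm high over the carrier's tongue. On it an index plunger leans 30 deg to the front: axis through (28, 0, 20) mm along (-0.5, 0, 0.866); its pin locks the carrier.
- knob_grip (a point): Middle of the plunger's black T-knob, on its axis, at dock (-13.5, 0, 92) mm when the pin is home. The knob is a bar 46 mm long, 16 thick, 22 tall along the axis (9 mm above this point, 13 below), then 14 mm of thin stem down to the collar. As found the bar lies along the dock's y: fingers close on its 16 mm along dock (0.866, 0, 0.5). Own axes: z up the plunger's axis, y along the bar.
- plunger (a joint): Pull of the plunger along its axis, m: 0 pin home (carrier locked), 0.020 out at its stop, about 0.013 resting latched. The spring pulls back with 7.5 N at 0, 12.5 N at 0.020. The knob turns freely only when pulled more than 0.016. The stem is stiff sideways: an off-centre grip loads it.
- plunger_turn (a joint): Turn of the knob, rad, clockwise seen from above (looking down the plunger's axis): 0 as found, stop at 1.40. Below a pull of 0.013 a key holds it near 0. Turned to the stop and let down, the key drops into a groove at a pull of about 0.013 and the plunger stays out.
- carrier: Loose white sample carrier, 195 x 84 mm, about 0.2 kg. Origin: centre of its underside, z up, x along it to the tongue. Plate 10 mm thick, x -97.5 to +42.5; tongue 40 mm wide to x +97.5. Nine flat metal stubs stand 3 mm above the plate, x -31 to +35. Home: origin at dock (-52.5, 0, 12) mm, axes parallel. Drawn 60 mm along dock -x it clears the bridge, 95 mm the T-knob above.
- carrier_grip (a point): Point to grip on the carrier's upright fin, at carrier (-67.5, 0, 34) mm. The fin is 14 mm thick across the carrier's y, 40 mm long along its x, and stands 45 mm above the plate (top at carrier z 55 mm). Axes as the carrier's.
- mat: Fixed dark rubber mat in front of the centrifuge, 100 x 210 mm, 4 mm thick; the centrifuge (about 150 mm tall and more) stands 30 to 80 mm behind it. Origin: centre of its underside on the work surface; y along its long side, z up.
- bottle: Bystander: 105 mm laboratory bottle with blue cap, behind the dock. Origin: centre of its underside.
- timer: Bystander: white bench timer, 62 x 62 x 20 mm, left of the mat. Origin: centre of its underside.

How it is judged:
By the outcome, as a careful person would: the job done as asked, in the order asked, and still so for the second after the job is handed in, with the robot touching nothing.
It also fails if it takes over 59 s, if anything falls off the work surface, if the arm or the gripper's body presses on something with over 40 N, if the wrist force passes 120 N, or if a joint passes its speed limit or range.

## Working session

There is one attempt and no reset: what is moved stays moved. The work goes in short steps, Python scripts to look and compute and a shell command to move; the robot and the scene stay as the last step left them, time stands still between calls to the robot, and variables do not carry over. Pictures are saved under pics/ and viewed, at most 10 in all, crops included, and the job is handed in when it is done.

```bash
ls; mkdir -p pics; python3 - <<'E'
from station import ctrl, imaging
import cv2
for n in("scene","top"):
    cv2.imwrite(f"pics/{n}0.png",cv2.resize(imaging.capture(n),(800,600),interpolation=cv2.INTER_CUBIC))
    c=imaging.get_calibration(n);print(n,{k:v for k,v in c.items()})
print(ctrl.grasp_offset,ctrl.sense())
E
```

```text
nudge.py
pics
station.py
scene {'mtx': array([[475.10659318,   0.        , 251.14182111],
       [  0.        , 475.10659318, 190.04868528],
       [  0.        ,   0.        ,   1.        ]]), 'world_from_camera': array([[-0.61196108,  0.57699875, -0.54090302, -0.08763723],
       [-0.79087409, -0.4504919 ,  0.4142164 ,  0.53636166],
       [-0.00467008,  0.6812705 ,  0.73201687,  1.01142116],
       [ 0.        ,  0.        ,  0.        ,  1.        ]])}
top {'mtx': array([[442.02830212,   0.        , 254.66110615],
       [  0.        , 442.02830212, 197.64949859],
       [  0.        ,   0.        ,   1.        ]]), 'world_from_camera': array([[ 0.01534962,  0.98389698, -0.17807615,  0.38193194],
       [-0.99978523,  0.01758294,  0.01096991,  0.04572322],
       [ 0.01392436,  0.17786952,  0.98395556,  1.28835143],
       [ 0.        ,  0.        ,  0.        ,  1.        ]])}
0.0187 {'time': 0.1, 'joint_positions': array([-1.39959171e+00,  3.00405638e-01,  1.52150421e+00,  1.57558902e-05,
        1.32068963e+00, -6.65787854e-02]), 'qd': array([-0.00072484, -0.0001763 , -0.00169614,  0.00218026,  0.00187809,
        0.00231515]), 'tau': array([ 1.49602740e-03, -5.44374454e+01, -3.62373018e+01, -8.85683403e-05,
        3.07523493e-03,  3.10634948e-05]), 'ee_pos': array([ 0.12952978, -0.53432314,  0.23078974]), 'tool_rot': array([ 9.92940809e-01,  1.18609848e-01, -1.87014880e-05, -5.03121577e-04]), 'contact_force': array([0.03538241, 0.46717748, 0.33474515]), 'torque': array([ 0.04540745, -0.0303798 , -0.07579736]), 'grasp_force': 0.0, 'width': 0.9979992412168444}
```

View pics/scene0.png

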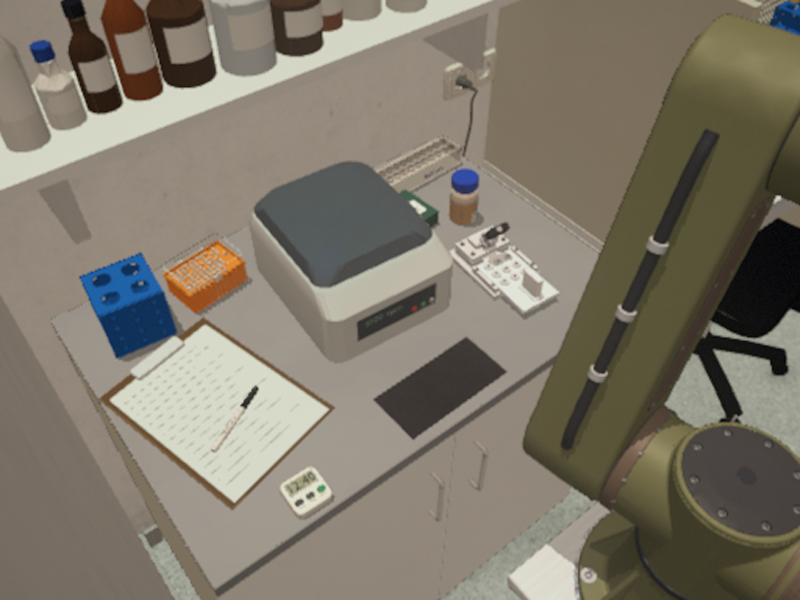

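View pics/top0.png

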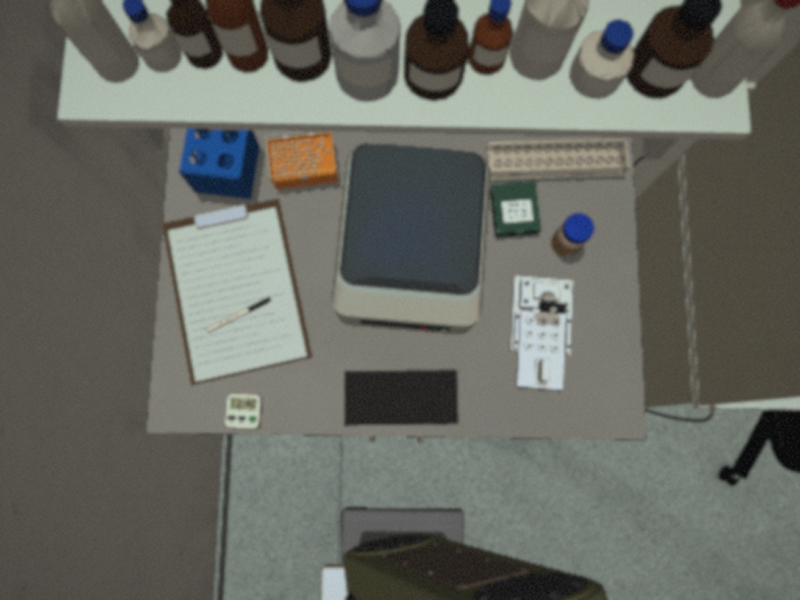

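The scene view shows the dock at about (505,265) and the mat at (440,388). In the top view the dock is at about (542,320), with the knob near (552,305), the fin at (542,370) and the mat at (401,398). Next I'll enlarge crops.

```bash
cat > h.py <<'E'
import numpy as np,cv2
from station import ctrl, imaging
def ray(n,uv,C=None,M=None):
    c=imaging.get_calibration(n) if C is None else None
    K=c["mtx"];T=c["world_from_camera"]
    p=np.linalg.inv(K)@[uv[0],uv[1],1]
    return T[:3,3],T[:3,:3]@np.array([p[0],-p[1],-p[2]])
def onz(n,uv,z):
    o,d=ray(n,uv);return o+d*(z-o[2])/d[2]
def proj(n,P,c=None):
    c=c or imaging.get_calibration(n);T=c["world_from_camera"]
    q=(np.atleast_2d(P)-T[:3,3])@T[:3,:3];q=q*[1,-1,-1]
    u=q@c["mtx"].T;return u[:,:2]/u[:,2:]
def tri(a,b):
    (o1,d1),(o2,d2)=ray(*a),ray(*b)
    s=np.linalg.lstsq(np.c_[d1,-d2],o2-o1,rcond=None)[0]
    p,q=o1+d1*s[0],o2+d2*s[1];return (p+q)/2,np.linalg.norm(p-q)
def crop(img,x,y,w,h,s,name):
    cv2.imwrite(name,cv2.resize(img[y:y+h,x:x+w],None,fx=s,fy=s,interpolation=cv2.INTER_CUBIC))
E
python3 - <<'E'
from h import *
a=imaging.capture("top");b=imaging.capture("scene")
A=cv2.resize(a[168:258,315:380],None,fx=6,fy=6,interpolation=cv2.INTER_CUBIC)
B=cv2.resize(b[130:210,280:365],None,fx=4.7,fy=4.7,interpolation=cv2.INTER_CUBIC)
C=np.zeros((540,800,3),np.uint8);C[:A.shape[0],:A.shape[1]]=A;C[:B.shape[0],395:395+B.shape[1]]=B[:,:405]
cv2.imwrite("pics/c1.png",C)
# mat: dark blob in both
for n,im,(x,y,w,h) in(("top",a,(205,225,105,60)),("scene",b,(225,205,110,85))):
    g=cv2.cvtColor(im[y:y+h,x:x+w],cv2.COLOR_BGR2GRAY);m=(g<60).astype(np.uint8)
    k,l,st,ce=cv2.connectedComponentsWithStats(m);i=1+st[1:,4].argmax()
    pts=cv2.findContours((l==i).astype(np.uint8),0,2)[0][0]
    r=cv2.boxPoints(cv2.minAreaRect(pts))+[x,y] if n=="top" else cv2.approxPolyDP(pts,5,True)[:,0]+[x,y]
    P=np.array([onz(n,p,.004) for p in r]);print(n,st[i],r.tolist(),P.round(4).tolist(),P.mean(0))
E
```

```text
top [  16   12   72   35 2341] [[220.50733470916748, 237.976806640625], [291.5366668701172, 236.88405227661133], [292.0449523925781, 269.9223861694336], [221.01561737060547, 271.01514053344727]] [[0.4937, 0.1287, 0.004], [0.5003, -0.0777, 0.004], [0.4054, -0.0792, 0.004], [0.3992, 0.1245, 0.004]] [0.4496403  0.02408031 0.004     ]
scene [  15   12   83   63 2333] [[322, 238], [298, 217], [240, 255], [265, 279]] [[0.4043, -0.0754, 0.004], [0.4974, -0.0733, 0.004], [0.494, 0.1284, 0.004], [0.3987, 0.1228, 0.004]] [0.44862003 0.02562447 0.004     ]
```

View pics/c1.png

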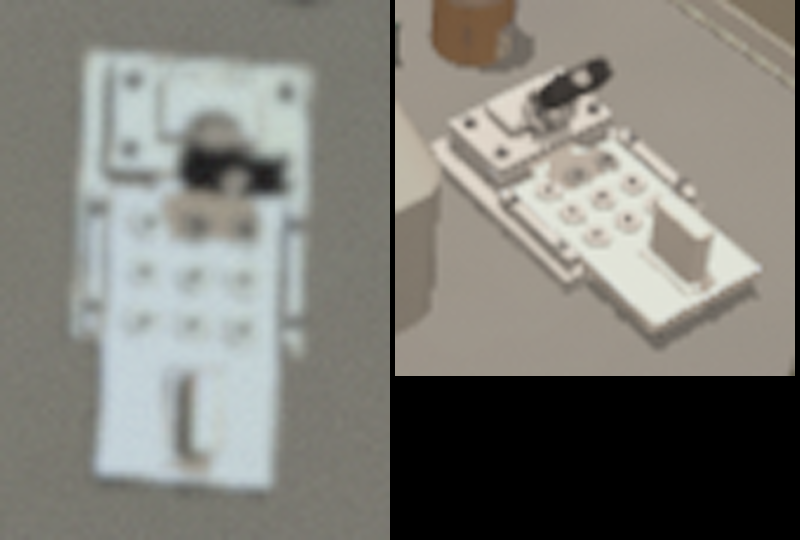

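The crop shows the front edge of the carrier from (97,475) to (272,487), the fin top at about (210,415) and the knob bar from (183,165) to (287,178). In the scene half, the knob runs from (540,103) to (610,65) and the fin top from (657,198) to (712,241). Now I'll fit the dock pose.

```bash
cat > fit1.py <<'E'
from h import *
from scipy.optimize import least_squares
t=lambda x,y:((x+.5)/6-.5+315,(y+.5)/6-.5+168)
s=lambda x,y:((x-395+.5)/4.7-.5+280,(y+.5)/4.7-.5+130)
ax=np.array([-.5,0,.866]);K=np.array([-13.5,0,92])+9*ax
top=[((-150,42,22),t(97,473)),((-150,-42,22),t(272,485)),((-120,0,67),t(210,415)),(K,t(235,171))]
sc=[((-150,42,22),s(655,322)),((-150,-42,22),s(758,264)),((-100,7,67),s(657,198)),((-140,7,67),s(712,241)),(K,s(575,80))]
def pose(v,P):
    c,z=np.cos(v[2]),np.sin(v[2]);P=np.array(P)/1000
    return P@np.array([[c,z,0],[-z,c,0],[0,0,1]])+[v[0],v[1],0]
def f(v):
    return np.concatenate([(proj(n,pose(v,[p for p,_ in L]))-[q for _,q in L]).ravel() for n,L in(("top",top),("scene",sc))])
r=least_squares(f,[.65,-.25,0],loss="soft_l1")
print(r.x,f(r.x).reshape(-1,2).round(1).tolist())
for p in([-13.5,0,92],[-120,0,46]):print(pose(r.x,[p]))
E
python3 fit1.py
```

```text
[ 0.62061974 -0.23838295 -0.04992148] [[0.2, 0.1], [0.3, 0.1], [-0.1, -1.2], [-0.6, 1.3], [0.4, 0.5], [0.5, 0.3], [-0.6, 0.0], [-2.6, -0.8], [0.9, -0.5]]
[[ 0.60713655 -0.23770929  0.092     ]]
[[ 0.50076923 -0.23239486  0.046     ]]
```

```bash
cat >> h.py <<'E'
from scipy.spatial.transform import Rotation as R
def knobR(yaw,turn=0):  # tool orientation on knob
    d=np.array([[0,1,0],[.866,0,.5],[.5,0,-.866]]).T
    return R.from_euler("z",yaw)*R.from_matrix(d)*R.from_euler("z",turn)
def downR(az): # tool down, tool x at azimuth az
    c,s=np.cos(az),np.sin(az)
    return R.from_matrix(np.array([[c,s,0],[s,-c,0],[0,0,-1]]).T)
def go(p,Rt,grasp=True,back=0):
    """print row bringing grasp point (or TCP) to p, backed off along tool z"""
    s=ctrl.sense();R0=R.from_quat(s["tool_rot"]);tz=Rt.as_matrix()[:,2]
    p=np.array(p)+tz*((ctrl.grasp_offset if grasp else 0)-back)
    d=R0.inv().apply(p-s["ee_pos"]);w=(R0.inv()*Rt).as_rotvec()
    print("tcp",p.round(4),"row",*d.round(4),*w.round(4),"|",np.linalg.norm(d).round(3),np.linalg.norm(w).round(2))
E
python3 -c "
from h import *
go([.33,-.25,.25],knobR(-.05),False)"
```

```text
tcp [ 0.33 -0.25  0.25] row 0.2618 -0.2292 -0.0189 -0.4497 0.335 -1.252 | 0.348 1.37
```

```bash
A='0.262 -0.229 -0.019 -0.45 0.335 -1.252'; python3 nudge.py '0.262 -0.229 -0.019 -0.45 0.335 -1.252;0.262 -0.229 -0.019 -0.45 0.335 -1.252;0.262 -0.229 -0.019 -0.45 0.335 -1.252;0.262 -0.229 -0.019 -0.45 0.335 -1.252;0.262 -0.229 -0.019 -0.45 0.335 -1.252;0.262 -0.229 -0.019 -0.45 0.335 -1.252;0.262 -0.229 -0.019 -0.45 0.335 -1.252;0.262 -0.229 -0.019 -0.45 0.335 -1.252;0.262 -0.229 -0.019 -0.45 0.335 -1.252;0.262 -0.229 -0.019 -0.45 0.335 -1.252;0.262 -0.229 -0.019 -0.45 0.335 -1.252;0.262 -0.229 -0.019 -0.45 0.335 -1.252' 1.0 40
python3 -c "
from h import *
print(ctrl.sense()['joint_positions'].round(2),ctrl.sense()['tool_rot'],knobR(-.05).as_quat())
go([.6071,-.2377,.092],knobR(-.05),True,.10)"
```

```text
time: 1.4
ee_pos: [0.3302, -0.2503, 0.2503]
tool_rot: [0.7, 0.665, 0.178, 0.188]
contact_force: [-1.3, 0.1, -0.4]
width: 1.002
grasp_force: 0.0
[-0.98 -0.23  2.1   0.5   1.   -1.14] [0.70038919 0.66519311 0.17806659 0.18779085] [0.69987162 0.6657246  0.1783849  0.1875348 ]
tcp [ 0.5665 -0.2357  0.1624] row 0.0269 0.1598 0.1937 -0.0001 0.0012 -0.0012 | 0.253 0.0
```

```bash
python3 nudge.py '0.027 0.16 0.194 0 0 0;0.027 0.16 0.194 0 0 0;0.027 0.16 0.194 0 0 0;0.027 0.16 0.194 0 0 0;0.027 0.16 0.194 0 0 0;0.027 0.16 0.194 0 0 0;0.027 0.16 0.194 0 0 0;0.027 0.16 0.194 0 0 0'
python3 - <<'E'
from h import *
print(ctrl.sense()['joint_positions'].round(2))
c=imaging.get_calibration("wrist");im=imaging.capture("wrist");np.savez("w1.npz",im=im,m=c["mtx"],T=c["world_from_camera"])
crop(im,0,0,512,384,1.5625,"pics/w1.png")
from fit1 import pose
v=[.6206,-.2384,-.05];print(proj("wrist",pose(v,[[-13.5,0,92],[-18,23,99.8],[-18,-23,99.8],[-150,42,22],[-150,-42,22]]),c)*1.5625)
E
```

```text
time: 2.2
ee_pos: [0.5664, -0.2352, 0.1629]
tool_rot: [0.7, 0.666, 0.178, 0.188]
contact_force: [0.2, 0.1, 0.1]
width: 1.001
grasp_force: 0.0
[-0.55  0.3   1.77  0.41  0.64 -0.78]
[ 0.62061974 -0.23838295 -0.04992148] [[0.2, 0.1], [0.3, 0.1], [-0.1, -1.2], [-0.6, 1.3], [0.4, 0.5], [0.5, 0.3], [-0.6, 0.0], [-2.6, -0.8], [0.9, -0.5]]
[[ 0.60713655 -0.23770929  0.092     ]]
[[ 0.50076923 -0.23239486  0.046     ]]
[[397.20301097 315.1216704 ]
 [397.20053726 273.06206186]
 [397.19487293 365.61085653]
 [ 59.94192833 231.3280551 ]
 [ 91.43736822 399.72906229]]
```

View pics/w1.png

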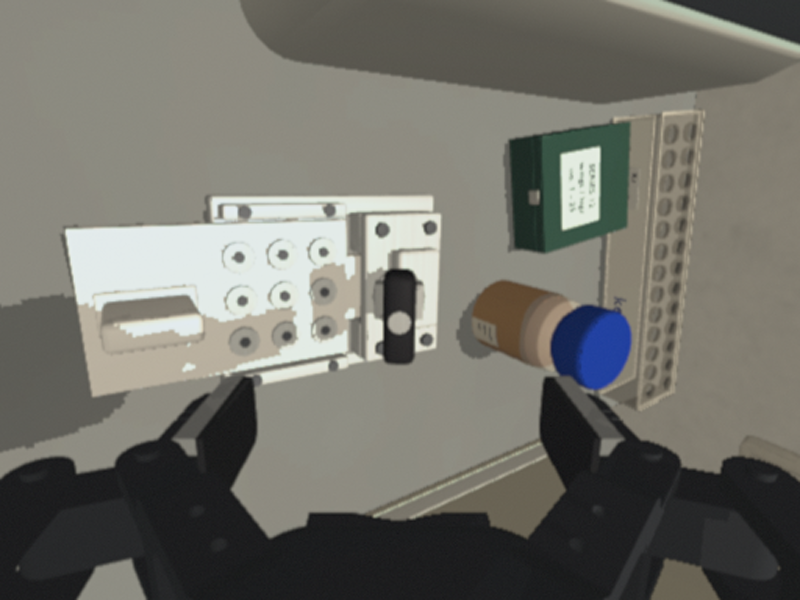

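The wrist view shows the bar top from (399,269) to (399,364), centred at about (399.5,316.5). The carrier's front corners are at (66,229) and (93,396). I'll refit using these points.

```bash
cat > fit2.py <<'E'
from fit1 import *
from h import *
w=np.load("w1.npz");cw={"mtx":w["m"],"world_from_camera":w["T"]}
W=[(K+[0,23,0],(399.5,269)),(K-[0,23,0],(399.5,364.5)),((-150,42,22),(66,229)),((-150,-42,22),(93,396))]
q=np.array([(np.array(b)+.5)/1.5625-.5 for _,b in W])
def g(v):return (proj("wrist",pose(v,[a for a,_ in W]),cw)-q)
for fun in(lambda v:g(v).ravel(),lambda v:np.concatenate([g(v).ravel(),f(v)])):
    r=least_squares(fun,[.62,-.238,-.05],loss="soft_l1");print(r.x.round(4),(g(r.x)).round(1).tolist())
    print(pose(r.x,[[-13.5,0,92],[-120,0,46]]).round(4))
E
python3 fit2.py|tail -4
```

```text
[ 0.5022 -0.231   0.046 ]]
[ 0.6218 -0.2377 -0.0538] [[0.2, 1.5], [-0.0, -0.4], [-1.7, -0.3], [0.4, 0.8]]
[[ 0.6083 -0.237   0.092 ]
 [ 0.502  -0.2313  0.046 ]]
```

```bash
python3 - <<'E'
from h import *
s=ctrl.sense();c=imaging.get_calibration("wrist");R0=R.from_quat(s["tool_rot"]);T=c["world_from_camera"]
print(c["mtx"].round(1).tolist(),(R0.inv().as_matrix()@T[:3,:3]).round(4).tolist(),R0.inv().apply(T[:3,3]-s["ee_pos"]).round(4))
# finger mid check: pads at grasp point / TCP +-42mm
for z in(-.0187,-.013,0):
  print(z,(proj("wrist",s["ee_pos"]+R0.apply([[0,y,z] for y in(-.0425,0,.0425)]),c)*1.5625).round(1).tolist())
go([.6082,-.2366,.092],knobR(-.054),True,.04)
go([.6082,-.2366,.092],knobR(-.054),True,.0)
E
```

```text
[[303.6, 0.0, 254.4], [0.0, 303.6, 194.2], [0.0, 0.0, 1.0]] [[0.0003, 0.9647, 0.2632], [1.0, -0.0005, 0.0006], [0.0007, 0.2632, -0.9647]] [ 6.680e-02  1.000e-04 -1.424e-01]
-0.0187 [[250.3, 413.8], [397.5, 413.9], [544.8, 414.0]]
-0.013 [[256.0, 404.6], [397.5, 404.7], [539.1, 404.8]]
0 [[267.4, 385.9], [397.5, 386.0], [527.7, 386.1]]
tcp [ 0.5976 -0.236   0.1104] row 0.0011 0.0005 0.0615 0.0015 -0.0003 0.0032 | 0.061 0.0
tcp [ 0.6175 -0.2371  0.0758] row 0.0011 0.0004 0.1015 0.0015 -0.0003 0.0032 | 0.101 0.0
```

```bash
python3 nudge.py '0.001 0.0005 0.04 0 0 0.003;0.001 0.0005 0.07 0 0 0.003;0.001 0.0005 0.09 0 0 0.003;0.001 0.0005 0.1015 0 0 0.003;0.001 0.0005 0.1015 0 0 0.003;0.001 0.0005 0.1015 0 0 0.003'
python3 - <<'E'
from h import *
im=imaging.capture("wrist")
crop(im,0,0,512,384,1.5625,"pics/w2.png")
c=imaging.get_calibration("wrist");s=ctrl.sense();R0=R.from_quat(s["tool_rot"])
print((proj("wrist",s["ee_pos"]+R0.apply([[0,0,-.0187],[.023,0,-.0277],[-.023,0,-.0277]]),c)*1.5625).round(1).tolist())
go([.6082,-.2366,.092],knobR(-.054))
E
```

```text
time: 2.85
ee_pos: [0.6179, -0.2372, 0.0761]
tool_rot: [0.701, 0.664, 0.179, 0.188]
contact_force: [0.8, 0.4, -0.1]
width: 0.999
grasp_force: 0.0
[[397.5, 414.1], [397.5, 350.4], [397.4, 503.0]]
tcp [ 0.6175 -0.2371  0.0758] row 0.0001 -0.0007 0.0002 0.0021 -0.0004 0.0008 | 0.001 0.0
```

View pics/w2.png

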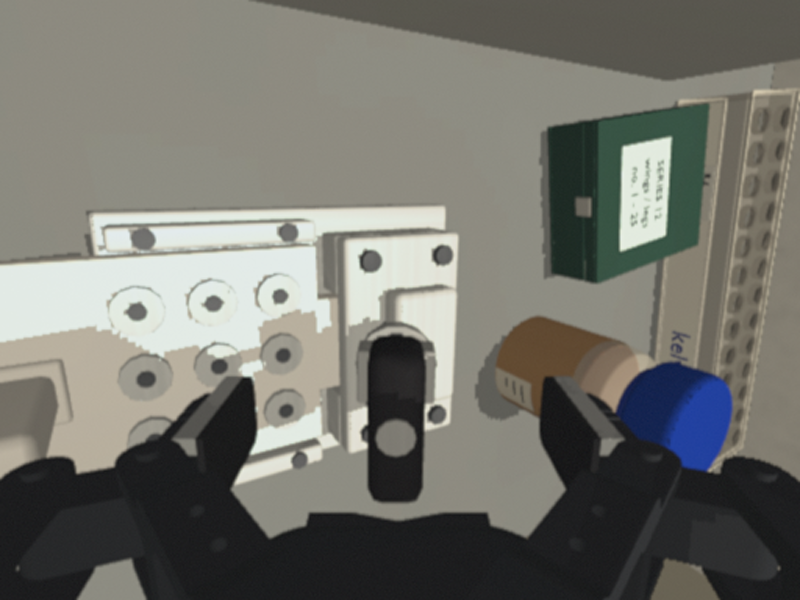

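The bar spans x 369–422, centred about 0.5 mm to the −y side, and its bottom end at row 502 matches the prediction of 503. I'll shift slightly and close.

```bash
python3 nudge.py '0 -0.0006 0 0 0 0;0 -0.0006 0 0 0 0;0 -0.0006 0 0 0 0;0 -0.0006 0 0 0 0;0 -0.0006 0 0 0 0;0 -0.0006 0 0 0 0;0 -0.0006 0 0 0 0;0 -0.0006 0 0 0 0;0 -0.0006 0 0 0 0;0 -0.0006 0 0 0 0' 0 60
python3 - <<'E'
from h import *
s=ctrl.sense();R0=R.from_quat(s["tool_rot"]);print(R0.inv().apply(s["contact_force"]),R0.inv().apply(s["torque"]))
go([.6082,-.2366,.092],knobR(-.054))
E
```

```text
time: 3.9
ee_pos: [0.6178, -0.2368, 0.0748]
tool_rot: [0.701, 0.665, 0.179, 0.188]
contact_force: [-1.6, 0.9, 5.3]
width: 0.174
grasp_force: 59.0
[ 0.80137271  1.25705454 -5.37082095] [-0.01813364  0.20819689  0.1903231 ]
tcp [ 0.6175 -0.2371  0.0758] row -0.0003 0.0003 -0.001 0.0011 -0.001 0.0008 | 0.001 0.0
```

```bash
python3 nudge.py '0 0 -0.003 0 0 0;0 0 -0.007 0 0 0;0 0 -0.011 0 0 0;0 0 -0.015 0 0 0;0 0 -0.018 0 0 0;0 0 -0.02 0 0 0;0 0 -0.02 0 0 0;0 0 -0.02 0 0 0'
python3 - <<'E'
from h import *
s=ctrl.sense();R0=R.from_quat(s["tool_rot"]);print(R0.inv().apply(s["contact_force"]),R0.inv().apply(s["torque"]))
go([.6082,-.2366,.092],knobR(-.054))
E
```

```text
time: 4.7
ee_pos: [0.6079, -0.2361, 0.0913]
tool_rot: [0.701, 0.665, 0.179, 0.188]
contact_force: [12.3, -1.0, -8.0]
width: 0.177
grasp_force: 58.6
[-0.3500893   6.66455725 13.06059277] [-0.99749627 -0.06262009  0.1963551 ]
tcp [ 0.6175 -0.2371  0.0758] row -0.0005 0.0006 0.0182 0.0006 -0.0012 0.0006 | 0.018 0.0
```

```bash
python3 nudge.py '0 0.0005 0 0 0 0.07;0 0.0005 0 0 0 0.2;0 0.0005 0 0 0 0.34;0 0.0005 0 0 0 0.48;0 0.0005 0 0 0 0.62;0 0.0005 0 0 0 0.76;0 0.0005 0 0 0 0.9;0 0.0005 0 0 0 1.04;0 0.0005 0 0 0 1.18;0 0.0005 0 0 0 1.3;0 0.0005 0 0 0 1.37;0 0.0005 0 0 0 1.41'
python3 - <<'E'
from h import *
s=ctrl.sense();R0=R.from_quat(s["tool_rot"]);print(R0.inv().apply(s["contact_force"]),R0.inv().apply(s["torque"]),s["joint_positions"].round(2))
go([.6082,-.2366,.092],knobR(-.054,1.4))
E
```

```text
time: 5.9
ee_pos: [0.6095, -0.238, 0.0932]
tool_rot: [0.964, 0.05, 0.26, 0.029]
contact_force: [16.7, -10.6, -5.9]
width: 0.173
grasp_force: 58.8
[10.23164894 11.3793488  13.81452658] [-2.25259958  1.84078862 -0.19356008] [-0.51  0.48  1.71  0.46  0.51  0.6 ]
tcp [ 0.6175 -0.2371  0.0758] row -0.0017 -0.0017 0.019 0.0037 -0.0046 -0.0118 | 0.019 0.01
```

```bash
python3 nudge.py '0 0 0 0 0 0.02;0 0 0 0 0 0.03;0 0 0 0 0 0.03'
python3 - <<'E'
from h import *
s=ctrl.sense();R0=R.from_quat(s["tool_rot"]);print(R0.inv().apply(s["contact_force"]),R0.inv().apply(s["torque"]),s["joint_positions"].round(2))
go([.6082,-.2366,.092],knobR(-.054,1.4))
E
```

```text
time: 6.2
ee_pos: [0.6093, -0.238, 0.0929]
tool_rot: [0.965, 0.038, 0.26, 0.026]
contact_force: [15.6, -10.8, -6.2]
width: 0.175
grasp_force: 59.9
[ 9.41658627 11.28531684 13.52396584] [-2.14894392  1.48890634 -0.64755024] [-0.51  0.48  1.71  0.46  0.51  0.63]
tcp [ 0.6175 -0.2371  0.0758] row -0.0014 -0.0015 0.0189 0.0034 -0.0038 -0.0381 | 0.019 0.04
```

```bash
python3 nudge.py '0.0007 0.0007 0 0 0 0;0.0007 0.0007 0.003 0 0 0;0.0007 0.0007 0.006 0 0 0;0.0007 0.0007 0.007 0 0 0;0.0007 0.0007 0.007 0 0 0'
python3 - <<'E'
from h import *
s=ctrl.sense();R0=R.from_quat(s["tool_rot"]);print(R0.inv().apply(s["contact_force"]),R0.inv().apply(s["torque"]))
go([.6082,-.2366,.092],knobR(-.054,1.4))
E
```

```text
time: 6.7
ee_pos: [0.6131, -0.2384, 0.0868]
tool_rot: [0.965, 0.038, 0.259, 0.025]
contact_force: [11.9, -8.6, -6.3]
width: 0.178
grasp_force: 60.1
[ 6.39624928  8.87363194 11.72912915] [-1.78525646  1.06868001 -0.65318634]
tcp [ 0.6175 -0.2371  0.0758] row -0.0015 -0.0018 0.0117 0.0022 -0.0027 -0.0379 | 0.012 0.04
```

```bash
python3 nudge.py '0.0007 0.0007 0.001 0 0 0;0.0007 0.0007 0.002 0 0 0;0.0007 0.0007 0.002 0 0 0'
python3 - <<'E'
from h import *
s=ctrl.sense();R0=R.from_quat(s["tool_rot"]);print(R0.inv().apply(s["contact_force"]),R0.inv().apply(s["torque"]))
go([.6082,-.2366,.092],knobR(-.054,1.4))
E
```

```text
time: 7.0
ee_pos: [0.6137, -0.2386, 0.0866]
tool_rot: [0.965, 0.038, 0.259, 0.024]
contact_force: [-18.3, 0.5, 19.8]
width: 0.178
grasp_force: 65.3
[ -5.89835823  -0.24696667 -26.30909915] [-0.2834021  -1.07651364 -0.61533088]
tcp [ 0.6175 -0.2371  0.0758] row -0.0019 -0.002 0.0112 0.0006 -0.0018 -0.0374 | 0.012 0.04
```

```bash
python3 nudge.py '0 0 -0.001 0 0 0;0 0 -0.001 0 0 0' && python3 nudge.py '0 0 0 0 0 0;0 0 0 0 0 0;0 0 0 0 0 0;0 0 0 0 0 0;0 0 0 0 0 0;0 0 0 0 0 0' 1.0
python3 - <<'E'
from h import *
im=imaging.capture("wrist")
crop(im,0,0,512,384,1.5625,"pics/w3.png")
E
```

```text
time: 7.2
ee_pos: [0.6137, -0.2387, 0.0869]
tool_rot: [0.965, 0.038, 0.259, 0.025]
contact_force: [-3.3, -4.6, 8.3]
width: 0.176
grasp_force: 62.5
time: 7.8
ee_pos: [0.6133, -0.2377, 0.0857]
tool_rot: [0.965, 0.038, 0.258, 0.023]
contact_force: [0.7, -0.2, -0.1]
width: 1.004
grasp_force: 0.0
```

View pics/w3.png

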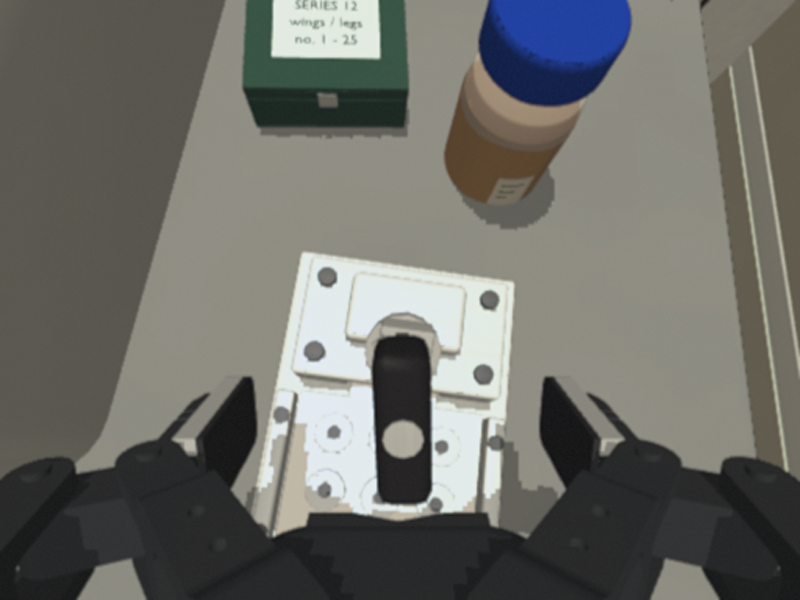

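The knob bar has turned about 80° and is standing out by itself. I'll retreat and go above the fin.

```bash
python3 nudge.py '0 0 -0.03 0 0 0;0 0 -0.07 0 0 0;0 0 -0.1 0 0 0;0 0 -0.1 0 0 0'
python3 -c "
from h import *
go([.502,-.2312,.048],downR(-.054),True,.09)"
```

```text
time: 8.25
ee_pos: [0.5633, -0.2359, 0.1765]
tool_rot: [0.964, 0.038, 0.26, 0.025]
contact_force: [-0.1, -0.5, -0.1]
width: 1.004
grasp_force: 0.0
tcp [ 0.502  -0.2312  0.1193] row -0.0811 -0.0122 0.0183 0.0364 -0.5281 0.1289 | 0.084 0.54
```

```bash
python3 nudge.py '-0.07 -0.012 -0.02 0.01 -0.13 0.03;-0.081 -0.0122 0.0 0.018 -0.26 0.06;-0.081 -0.0122 0.0183 0.027 -0.39 0.095;-0.081 -0.0122 0.0183 0.0364 -0.528 0.129;-0.081 -0.0122 0.0183 0.0364 -0.528 0.129;-0.081 -0.0122 0.0183 0.0364 -0.528 0.129'
python3 - <<'E'
from h import *
from fit1 import pose
im=imaging.capture("wrist")
crop(im,0,0,512,384,1.5625,"pics/w4.png")
go([.502,-.2312,.048],downR(-.054),True,.0)
c=imaging.get_calibration("wrist")
v=[.6218,-.2377,-.0538];print((proj("wrist",pose(v,[[-100,7,67],[-100,-7,67],[-140,7,67],[-140,-7,67],[-150,42,22],[-150,-42,22]]),c)*1.5625).round().tolist())
E
```

```text
time: 8.85
ee_pos: [0.502, -0.23, 0.1146]
tool_rot: [1.0, -0.026, -0.002, -0.002]
contact_force: [-0.3, 0.4, -1.3]
width: 0.997
grasp_force: 0.0
[ 0.62061974 -0.23838295 -0.04992148] [[0.2, 0.1], [0.3, 0.1], [-0.1, -1.2], [-0.6, 1.3], [0.4, 0.5], [0.5, 0.3], [-0.6, 0.0], [-2.6, -0.8], [0.9, -0.5]]
[[ 0.60713655 -0.23770929  0.092     ]]
[[ 0.50076923 -0.23239486  0.046     ]]
tcp [ 0.502  -0.2312  0.0293] row 0.0007 0.0014 0.0856 -0.0033 0.0033 0.0016 | 0.086 0.0
[[384.0, 290.0], [418.0, 290.0], [385.0, 379.0], [417.0, 379.0], [322.0, 360.0], [480.0, 361.0]]
```

View pics/w4.png

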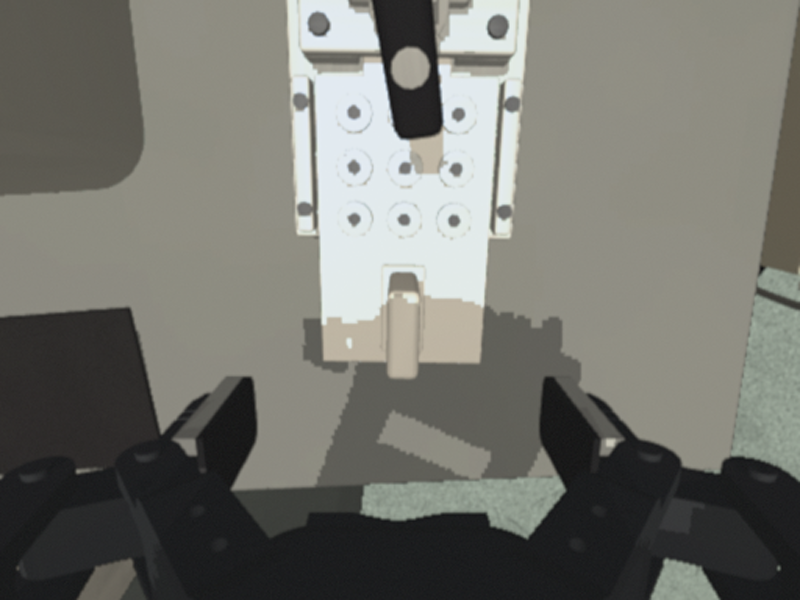

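The fin top spans x 387–418 and rows 290–378, against predictions of 384–418 and 290–379. That agrees, so I'll descend and grip.

```bash
python3 nudge.py '0.0007 0.0017 0.03 -0.003 0.003 0.0016;0.0007 0.0017 0.06 -0.003 0.003 0.0016;0.0007 0.0017 0.08 -0.003 0.003 0.0016;0.0007 0.0017 0.0855 -0.003 0.003 0.0016;0.0007 0.0017 0.0855 -0.003 0.003 0.0016' && python3 nudge.py '0 0 0 0 0 0;0 0 0 0 0 0;0 0 0 0 0 0;0 0 0 0 0 0;0 0 0 0 0 0;0 0 0 0 0 0;0 0 0 0 0 0;0 0 0 0 0 0' 0 80
python3 - <<'E'
from h import *
p=np.array([.502,-.2312,.048]);go(p,downR(-.054))
go(p-np.array([np.cos(-.054),np.sin(-.054),0])*.125,downR(-.054))
E
```

```text
time: 9.4
ee_pos: [0.5015, -0.2318, 0.0301]
tool_rot: [1.0, -0.028, -0.001, -0.0]
contact_force: [-0.7, 0.4, 1.4]
width: 0.996
grasp_force: 0.0
time: 10.2
ee_pos: [0.5022, -0.2319, 0.0305]
tool_rot: [1.0, -0.027, -0.001, 0.0]
contact_force: [-1.3, 0.6, 6.3]
width: 0.151
grasp_force: 77.8
tcp [ 0.502  -0.2312  0.0293] row -0.0002 -0.0007 0.0012 0.0005 0.0013 -0.001 | 0.001 0.0
tcp [ 0.3772 -0.2245  0.0293] row -0.1252 -0.0006 0.0013 0.0005 0.0013 -0.001 | 0.125 0.0
```

```bash
python3 nudge.py '-0.005 0 -0.0004 0 0 0;-0.015 0 -0.0006 0 0 0;-0.025 0 -0.0006 0 0 0;-0.035 0 -0.0006 0 0 0'; python3 nudge.py '-0.015 0 0 0 0 0;-0.03 0 0 0 0 0;-0.045 0 0 0 0 0;-0.06 0 0 0 0 0;-0.075 0 0 0 0 0;-0.09 0 0 0 0 0;-0.095 0 0 0 0 0;-0.095 0 0 0 0 0'
```

```text
time: 10.6
ee_pos: [0.4658, -0.2297, 0.0306]
tool_rot: [1.0, -0.028, -0.001, -0.0]
contact_force: [1.1, 0.2, -0.8]
width: 0.158
grasp_force: 77.7
time: 11.4
ee_pos: [0.3715, -0.2246, 0.0309]
tool_rot: [1.0, -0.028, -0.001, -0.0]
contact_force: [0.9, -0.6, -2.3]
width: 0.153
grasp_force: 77.7
```

```bash
python3 nudge.py '-0.005 0 -0.02 0 0 0;-0.01 0 -0.05 0 0 0;-0.01 0 -0.07 0 0 0;-0.01 0 -0.07 0 0 -0.07;-0.01 0 -0.07 0 0 -0.2;-0.01 0 -0.07 0 0 -0.33;-0.01 0 -0.07 0 0 -0.46;-0.01 0 -0.07 0 0 -0.6;-0.01 0 -0.07 0 0 -0.74;-0.01 0 -0.07 0 0 -0.88;-0.01 0 -0.07 0 0 -0.98;-0.01 0 -0.07 0 0 -1.0'
python3 -c "
from h import *
go([.4509,-.0425,.06],downR(np.pi/2+.028))"
```

```text
time: 12.6
ee_pos: [0.3626, -0.2241, 0.1009]
tool_rot: [0.89, 0.456, -0.001, -0.0]
contact_force: [0.0, -0.2, -2.2]
width: 0.15
grasp_force: 78.1
tcp [ 0.4509 -0.0425  0.0413] row 0.1991 -0.0343 0.0594 -0.0018 0.0008 -0.6513 | 0.211 0.65
```

```bash
python3 nudge.py '0.01 0 0 0 0 -0.13;0.03 0 0 0 0 -0.27;0.06 -0.01 0 0 0 -0.4;0.1 -0.02 0 0 0 -0.53;0.14 -0.03 0 0 0 -0.651;0.18 -0.0343 0.01 0 0 -0.651;0.199 -0.0343 0.03 0 0 -0.651;0.199 -0.0343 0.05 0 0 -0.651;0.199 -0.0343 0.05 0 0 -0.651;0.199 -0.0343 0.05 0 0 -0.651'
python3 - <<'E'
from h import *
im=imaging.capture("wrist");sc=imaging.capture("top")
A=cv2.resize(im,(640,480),interpolation=cv2.INTER_CUBIC)
cv2.imwrite("pics/w5.png",cv2.resize(im,(800,600),interpolation=cv2.INTER_CUBIC))
go([.4509,-.0425,.06],downR(np.pi/2+.028))
c=imaging.get_calibration("wrist");np.savez("w5.npz",im=im,m=c["mtx"],T=c["world_from_camera"])
s=ctrl.sense();R0=R.from_quat(s["tool_rot"])
# carrier pts in tool frame (grip at grasp point): x fwd; tool y=-carrier y; z=-carrier z
g=lambda P:s["ee_pos"]+R0.apply([[ (x+67.5)/1e3,-y/1e3,-.0187-(z-36)/1e3] for x,y,z in P])
print((proj("wrist",g([[-87.5,7,55],[-87.5,-7,55],[-47.5,0,55],[97.5,20,10],[97.5,-20,10],[42.5,42,10],[42.5,-42,10],[-97.5,42,10],[-97.5,-42,10]]),c)*1.5625).round().tolist())
y=.028;M=np.array([.449,.025,.004]);ux=np.array([np.cos(y),np.sin(y),0]);uy=np.array([-np.sin(y),np.cos(y),0])
print((proj("wrist",[M+a*.05*ux+b*.105*uy for a,b in((1,1),(-1,1),(1,-1),(-1,-1))],c)*1.5625).round().tolist())
E
```

```text
time: 13.6
ee_pos: [0.451, -0.0428, 0.051]
tool_rot: [0.699, 0.715, -0.001, -0.001]
contact_force: [0.3, -0.6, -2.2]
width: 0.158
grasp_force: 78.2
tcp [ 0.4509 -0.0425  0.0413] row 0.0007 -0.0005 0.0104 -0.0005 0.0004 -0.0042 | 0.01 0.0
[[370.0, 518.0], [424.0, 518.0], [397.0, 377.0], [317.0, -233.0], [477.0, -233.0], [248.0, 14.0], [547.0, 14.0], [280.0, 454.0], [514.0, 454.0]]
[[546.0, -164.0], [241.0, -162.0], [509.0, 415.0], [284.0, 416.0]]
```

View pics/w5.png

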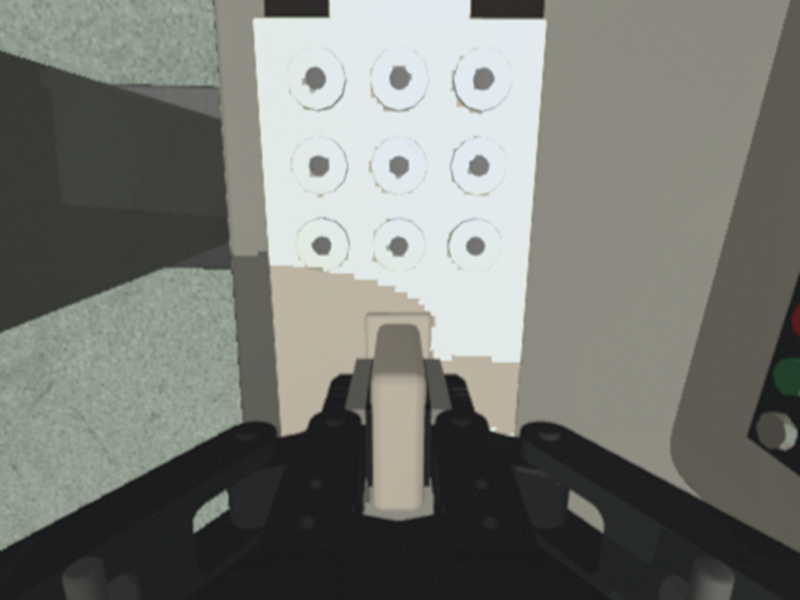

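The plate edge runs from (254,18) to (546,18), and the mat shows at row 8 between x 265 and 545, so the carrier is about 2 mm off in tool y. I'll lower to just above the mat and measure the mat's margins on both sides.

```bash
python3 nudge.py '0.0005 0.001 0.01 0 0 -0.004;0.0005 0.001 0.019 0 0 -0.004;0.0005 0.001 0.019 0 0 -0.004;0.0005 0.001 0.019 0 0 -0.004'
python3 - <<'E'
from h import *
im=imaging.capture("wrist");g=cv2.cvtColor(im,cv2.COLOR_BGR2GRAY)
cv2.imwrite("pics/w6.png",cv2.resize(im,(800,600),interpolation=cv2.INTER_CUBIC))
for r in(4,20,60,100,140,180,220):
    print(r,g[r,140:178].tolist(),g[r,330:365].tolist())
E
```

```text
time: 14.1
ee_pos: [0.4517, -0.0423, 0.0315]
tool_rot: [0.697, 0.717, -0.001, -0.001]
contact_force: [-0.2, -0.1, -2.3]
width: 0.153
grasp_force: 78.2
4 [140, 139, 140, 141, 140, 140, 140, 140, 141, 141, 139, 141, 140, 140, 140, 140, 141, 133, 99, 57, 42, 44, 45, 44, 46, 46, 45, 46, 45, 43, 45, 44, 44, 44, 45, 46, 45, 45] [44, 46, 45, 45, 43, 44, 43, 45, 45, 45, 44, 45, 45, 44, 46, 45, 45, 44, 46, 45, 43, 43, 43, 43, 43, 44, 43, 47, 85, 131, 140, 138, 139, 139, 138]
20 [141, 141, 140, 141, 140, 140, 141, 140, 141, 141, 141, 141, 140, 141, 140, 140, 141, 141, 142, 128, 82, 92, 174, 227, 232, 231, 231, 231, 231, 230, 231, 230, 231, 231, 231, 231, 231, 231] [231, 232, 232, 232, 232, 232, 232, 232, 232, 232, 232, 232, 232, 232, 232, 231, 232, 233, 222, 138, 59, 42, 44, 41, 42, 42, 54, 94, 133, 140, 139, 139, 139, 138, 139]
60 [141, 142, 140, 140, 140, 140, 141, 141, 140, 141, 141, 141, 141, 140, 141, 140, 141, 140, 141, 141, 141, 141, 127, 81, 128, 218, 232, 232, 232, 231, 231, 231, 231, 231, 231, 231, 231, 231] [232, 232, 232, 232, 232, 232, 232, 232, 232, 232, 232, 232, 232, 232, 234, 
[... 777 characters left out ...]
 138, 137, 138, 136, 138, 138, 138, 137]
180 [96, 96, 96, 95, 96, 95, 96, 96, 94, 95, 96, 95, 95, 95, 97, 95, 95, 96, 97, 95, 96, 95, 96, 95, 95, 95, 95, 95, 96, 96, 92, 77, 81, 136, 173, 181, 181, 181] [232, 231, 232, 231, 232, 232, 216, 121, 44, 43, 43, 43, 42, 51, 89, 131, 140, 138, 139, 138, 137, 138, 138, 138, 137, 137, 138, 138, 137, 137, 137, 138, 137, 138, 137]
220 [87, 93, 97, 96, 95, 97, 96, 96, 95, 96, 95, 95, 96, 96, 95, 95, 95, 96, 96, 96, 95, 95, 95, 95, 95, 95, 95, 96, 94, 95, 96, 95, 96, 92, 75, 102, 168, 182] [231, 231, 232, 217, 121, 45, 41, 44, 43, 43, 58, 99, 133, 138, 138, 137, 137, 138, 137, 138, 138, 138, 137, 138, 138, 138, 138, 138, 138, 138, 138, 138, 138, 138, 138]
```

View pics/w6.png

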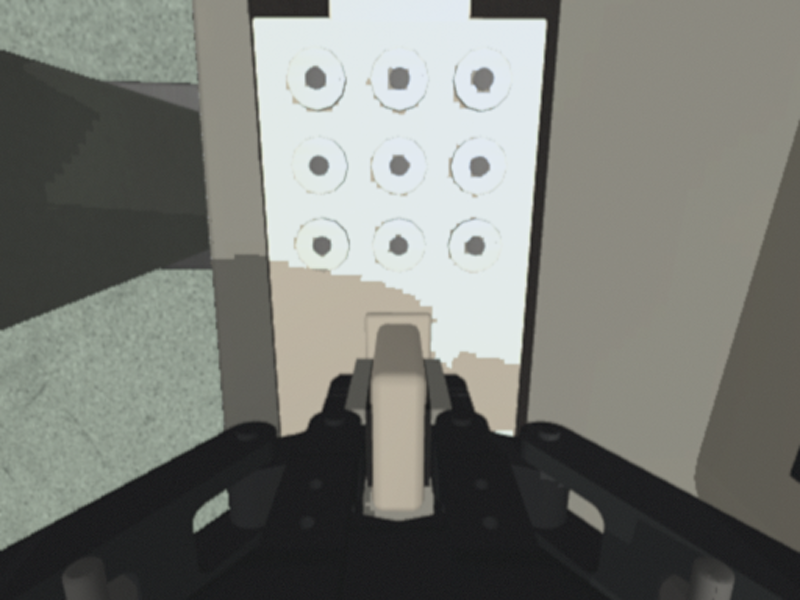

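The margins are 2 px on the left and 6–8 px on the right at every row, so the yaw is fine but I need +1.5 mm in tool y. I'll correct that, then check the long direction numerically in the fixed cameras.

```bash
python3 nudge.py '0 0.0015 0.001 0 0 0;0 0.0015 0.002 0 0 0;0 0.0015 0.002 0 0 0'
python3 - <<'E'
from h import *
from scipy.ndimage import map_coordinates as mc
y=.028;M=np.array([.4525,.025,.004]);uy=np.array([-np.sin(y),np.cos(y),0]);ux=np.array([np.cos(y),np.sin(y),0])
for n in("top","scene"):
    g=cv2.cvtColor(imaging.capture(n),cv2.COLOR_BGR2GRAY).astype(float)
    for off in(0,.012,-.012,.035,-.035):
        P=np.array([M+ux*off+uy*b for b in np.arange(.08,.125,.0015)]);q=proj(n,P)
        print(n,off,"mat plane +",mc(g,[q[:,1],q[:,0]],order=1).round().astype(int).tolist())
    P=np.array([M+uy*b for b in -np.arange(.085,.125,.0015)]);q=proj(n,P)
    print(n,"neg",mc(g,[q[:,1],q[:,0]],order=1).round().astype(int).tolist())
    # true apparent tongue end at height: bottom ~.010, top edge ~.020
    for h in(.01,.02):
        t=M+uy*.0975+[0,0,h-.004];p=onz(n,proj(n,t)[0],.004);print("if centred, tongue edge at h",h,"appears at b",((p-M)@uy).round(4))
E
```

```text
time: 14.45
ee_pos: [0.4534, -0.0422, 0.0297]
tool_rot: [0.697, 0.717, -0.001, -0.001]
contact_force: [-1.0, -0.6, -2.4]
width: 0.155
grasp_force: 78.2
top 0 mat plane + [59, 59, 60, 68, 83, 105, 131, 156, 180, 187, 189, 174, 156, 131, 106, 98, 92, 104, 115, 120, 124, 126, 127, 128, 128, 128, 128, 126, 126, 126]
top 0.012 mat plane + [204, 203, 204, 204, 204, 202, 199, 199, 200, 195, 188, 172, 154, 128, 101, 96, 92, 104, 116, 121, 126, 127, 127, 125, 125, 125, 126, 126, 126, 126]
top -0.012 mat plane + [188, 188, 186, 185, 183, 184, 187, 191, 196, 195, 192, 176, 157, 131, 105, 98, 93, 103, 113, 119, 123, 125, 126, 125, 125, 126, 126, 125, 125, 127]
top 0.035 mat plane + [39, 40, 39, 37, 34, 34, 37, 39, 41, 39, 35, 35, 36, 46, 58, 73, 88, 102, 114, 120, 124, 125, 125, 125, 125, 125, 125, 126, 126, 126]
top -0.035 mat plane + [39, 38, 37, 37, 38, 37, 33, 33, 35, 36, 37, 38, 39, 47, 57, 73, 89, 103, 115, 120, 124, 124, 124, 125, 125, 126, 126, 125, 125, 125]
top neg [90, 90, 90, 90, 91, 91, 91, 92, 92, 92, 93, 94, 94, 95, 94, 94, 94, 94, 95, 95, 96, 97, 97, 98, 99, 98, 98]
if centred, t
[... 439 characters left out ...]
 mat plane + [203, 203, 202, 201, 204, 199, 195, 174, 149, 115, 85, 69, 65, 64, 65, 71, 92, 119, 138, 152, 155, 154, 154, 155, 155, 155, 154, 154, 155, 155]
scene 0.035 mat plane + [64, 64, 63, 63, 64, 64, 64, 64, 64, 64, 64, 64, 64, 64, 64, 67, 80, 106, 130, 145, 154, 154, 154, 154, 154, 154, 153, 153, 154, 154]
scene -0.035 mat plane + [65, 65, 64, 64, 64, 64, 64, 64, 64, 63, 63, 63, 63, 63, 63, 67, 85, 114, 137, 152, 154, 154, 154, 155, 155, 154, 154, 154, 154, 154]
scene neg [61, 64, 63, 55, 55, 57, 60, 62, 67, 80, 90, 95, 94, 88, 76, 71, 65, 60, 58, 58, 56, 52, 51, 52, 52, 51, 55]
if centred, tongue edge at h 0.01 appears at b 0.0949
if centred, tongue edge at h 0.02 appears at b 0.0906
```

```bash
python3 - <<'E'
import numpy as np
from scipy.optimize import curve_fit
from scipy.special import erf
b=.08+.0015*np.arange(30);S=lambda x,e,s:.5*(1+erf((x-e)/s))
A=np.array([204,203,204,204,204,202,199,199,200,195,188,172,154,128,101,96,92,104,116,121,126,127,127,125,125,125,126,126,126,126])
B=np.array([188,188,186,185,183,184,187,191,196,195,192,176,157,131,105,98,93,103,113,119,123,125,126,125,125,126,126,125,125,127])
C=np.array([39,38,37,37,38,37,33,33,35,36,37,38,39,47,57,73,89,103,115,120,124,124,124,125,125,126,126,125,125,125])
pc,_=curve_fit(lambda x,e,s:37+88*S(x,e,s),b,C,[.103,.003]);print("mat end top",pc)
for D in(A,B):
  p,_=curve_fit(lambda x,e,f,w:w+(37-w)*S(x,e,pc[1])+88*S(x,f,pc[1]),b[8:],D[8:],[.099,.103,197]);print(p)
b=b;D=np.array([170,194,211,220,224,219,204,177,145,113,85,67,63,62,63,66,80,104,131,149,153,155,155,155,155,155,155,155,155,155])
m=np.array([64]*15+[67,80,106,130,145]+[154]*10)
pm,_=curve_fit(lambda x,e,s:64+90*S(x,e,s),b,m,[.105,.003]);print("scene mat",pm)
p,_=curve_fit(lambda x,e,l:222+(l-222)*S(x,e,pm[1])+(64-l)*S(x,e+.0043,pm[1]),b[4:14],D[4:14],[.091,120]);print(p)
E
```

```text
mat end top [0.10330568 0.00439901]
[9.94941091e-02 1.03788702e-01 2.00297013e+02]
[9.97997129e-02 1.04030334e-01 1.99031839e+02]
scene mat [0.10575498 0.00276962]
[9.12981850e-02 9.67278568e+01]
```

```bash
python3 nudge.py '-0.001 0 0.002 0 0 0;-0.001 0 0.004 0 0 0;-0.001 0 0.0055 0 0 0;-0.001 0 0.0055 0 0 0'; python3 nudge.py '0 0 0.0008 0 0 0;0 0 0.0015 0 0 0;0 0 0.0015 0 0 0'
```

```text
time: 14.95
ee_pos: [0.4533, -0.0432, 0.024]
tool_rot: [0.697, 0.717, -0.001, -0.001]
contact_force: [0.3, -0.6, -2.2]
width: 0.153
grasp_force: 78.2
time: 15.25
ee_pos: [0.4534, -0.0431, 0.0227]
tool_rot: [0.697, 0.717, -0.001, -0.001]
contact_force: [0.4, 0.5, -1.7]
width: 0.151
grasp_force: 78.2
```

```bash
python3 nudge.py '0 0 0.0005 0 0 0;0 0 0.001 0 0 0;0 0 0.001 0 0 0'; 
```

```text
time: 15.55
ee_pos: [0.4534, -0.0432, 0.0224]
tool_rot: [0.697, 0.717, -0.001, -0.001]
contact_force: [-8.5, 0.6, 12.6]
width: 0.153
grasp_force: 80.6
```

Contact is made (about 15 N), so I'll release in place and retreat upward.

```bash
python3 nudge.py '0 0 -0.0006 0 0 0;0 0 -0.0006 0 0 0' && python3 nudge.py '0 0 0 0 0 0;0 0 0 0 0 0;0 0 0 0 0 0;0 0 0 0 0 0;0 0 0 0 0 0;0 0 0 0 0 0' 1.0 && python3 nudge.py '0 0 -0.02 0 0 0;0 0 -0.05 0 0 0;0 0 -0.09 0 0 0;0 0 -0.13 0 0 0;0 0 -0.17 0 0 0;-0.05 0 -0.19 0 0 0;-0.1 0 -0.19 0 0 0;-0.14 0 -0.19 0 0 0;-0.14 0 -0.19 0 0 0;-0.14 0 -0.19 0 0 0'
python3 - <<'E'
from h import *
a=imaging.capture("top");b=imaging.capture("scene");w=imaging.capture("wrist")
C=np.zeros((600,800,3),np.uint8)
rs=lambda i,s:cv2.resize(i,s,interpolation=cv2.INTER_CUBIC)
C[:300,:400]=rs(a[215:290,200:300],(400,300));C[300:,:400]=rs(b[200:290,225:345],(400,300))
C[:300,400:]=rs(w,(400,300));C[300:,400:]=rs(b[120:210,280:400],(400,300))
cv2.imwrite("pics/f.png",C)
E
```

```text
time: 15.75
ee_pos: [0.4535, -0.0432, 0.0225]
tool_rot: [0.697, 0.717, -0.001, -0.0]
contact_force: [-2.3, 1.3, 3.9]
width: 0.153
grasp_force: 79.3
time: 16.35
ee_pos: [0.4534, -0.0432, 0.0223]
tool_rot: [0.697, 0.717, -0.001, -0.001]
contact_force: [-0.6, -0.2, 0.2]
width: 1.003
grasp_force: 0.0
time: 17.35
ee_pos: [0.4576, -0.1835, 0.2121]
tool_rot: [0.697, 0.717, -0.001, -0.001]
contact_force: [0.1, 0.0, -0.2]
width: 1.001
grasp_force: 0.0
```

View pics/f.png

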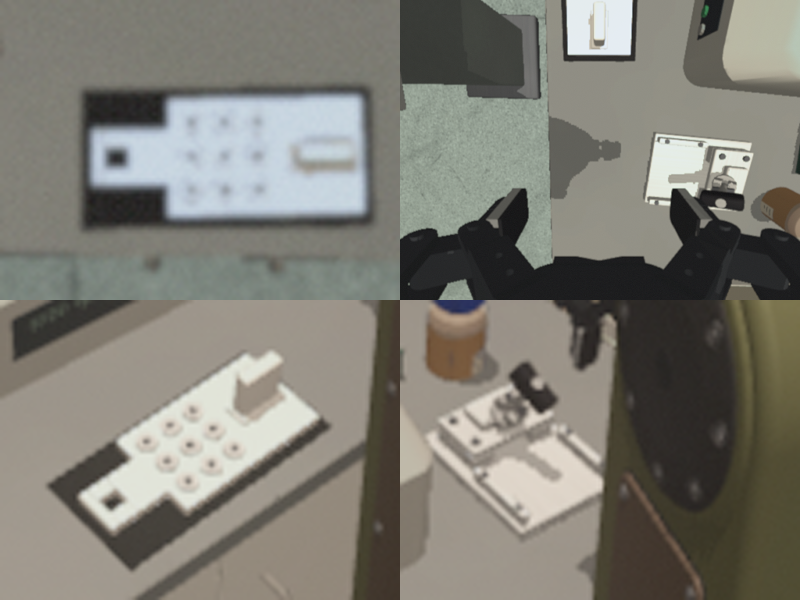

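The carrier lies centred on the mat, with gaps of about 7 px and 5 px at the ends and about 5 px at the sides. The knob is still latched out and turned.

```bash
python3 -c "
from station import ctrl, imaging
print(ctrl.hand_in())"
```

```text
the job is handed in; nothing more can be done
None
```

I handed the job in at about 17.5 s of the 59 s allowed: the plunger is latched out and released, the carrier lies flat on the mat, centred to within a few mm, with its long side along the mat's, and the bottle and timer were never touched.

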